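# Bolt the glassware chest shut

## Task

Bolt the two lids of the white glassware chest together: raise the bolt's blue-knobbed handle out of its notch, slide the bolt across until it comes to rest against the brass keeper on the other lid, and put the handle all the way down into the keeper's notch, then let go. The fittings are delicate, so feel for the stop and never force the handle against the metal, and leave the glass and china around it where they stand.

Things in the scene. Friction and masses are not known exactly. Their poses are not given: they have to be found in the camera images.
- chest: White painted low chest with two glazed lids, fixed on the counter: 260 (x) x 380 (y) x 110 mm high. Origin: centre of its underside; x points away from the robot at yaw 0, y along its long side. The lids meet at y = 0. The bolt lies along y on top, near the edge that faces the robot: steel guide on the -y lid, brass keeper on the +y lid. Two glasses stand on the lids' rear half.
- bolt_axis (a point): Point on the centre line of the bolt rod (14 mm diameter, along the chest's y) where the handle's stem stands when bolt_slide is 0: in the chest's frame (-85, -45, 136) mm, 26 mm above the lid. Axes as the chest. The handle turns about this line.
- handle: The bolt's handle, about 60 g. Origin: centre of its blue knob, a 20 mm ball 52 mm from the rod's centre line on an 8 mm round stem. At turn 0 the stem is level and points to the chest's -x, the knob 26 mm above lid level, just past the lid's front edge, free for 25 mm and more on both y sides: pinch it from above across y; it can pivot in the pads. x axis: from knob to rod; y along the rod.
- bolt_slide (a joint): How far the bolt has slid, m, along the chest's +y. It starts in the start notch (0, +-3 mm; this notch is 18 mm wide) and must go 54 to 84 mm to the middle of the keeper's notch. About 1.5 N of friction; it stays where it is left.
- bolt_turn (a joint): Handle angle, rad: 0 = level, fully down in a notch; positive = raised, to a stop at 1.35. Let go, it sinks slowly under its weight until something holds it. Above about 0.8 it passes freely over the low wall between the notches; lower, the notch walls keep it from sliding. Lowered anywhere but in a notch it rests on the wall, at about 0.4 to 0.75.
- guide: Steel guide fixed on the -y lid, carrying the bolt: base plate, two round barrels, the start notch and a low wall from it towards the keeper, its top 6 mm above the rod's centre line, 18 to 24 mm from that line on the -x side. Origin at bolt_axis, axes as the chest.
- keeper_base: Dark steel plate, 56 x 78 mm, fixed on the +y lid, carrying the brass keeper. Origin at bolt_axis, axes as the chest; the plate covers y = 47 to 125 mm. The keeper is rigidly screwed on it anywhere along a 30 mm slot, and its setting is not measured.
- keeper_slot (a point): Middle of the range in which the keeper's notch can be: on the rod's centre line, 69 mm along +y from bolt_axis; the true notch is up to 15 mm to either y side. The notch is 11 mm wide for the 8 mm stem: a lip as high as the guide's wall on its -y side, and on its +y side a staple 28 mm wide, 14 mm above the rod's line, which stops the raised stem 1.5 mm past the notch's middle.
- amber_bowl: Amber glass bowl, 80 mm wide, 40 mm high, on the lid. Origin: centre of its underside.
- shot_glass: Clear shot glass, 44 mm wide, 60 mm high, on the lid. Origin: centre of its underside.
- jug: Polished steel jug, 110 mm wide, 180 mm high. Origin: centre of its underside.
- carafe: Corked glass carafe, 80 mm wide, 200 mm high. Origin: centre of its underside.
- tureen: White lidded tureen, 156 mm wide, 120 mm high. Origin: centre of its underside.
- tumbler: Green glass tumbler, 70 mm wide, 90 mm high. Origin: centre of its underside.
- teacup: White cup with a handle, 84 mm wide, 60 mm high. Origin: centre of its underside.

How it is judged:
On the way, in this order (a step that is already met when the one before it is completed fails the run):
1. the handle is raised out of its start notch before the bolt is slid (value of joint bolt_turn above 0.7 rad and value of joint bolt_slide below 0.015 m), for 0.1 s.
2. the bolt is slid across to the keeper with the handle raised (value of joint bolt_slide above 0.049 m and value of joint bolt_turn above 0.55 rad), for 0.1 s.
At the end, for the whole second after the job is handed in: the bolt is slid across to the keeper (bolt_slide above 49 mm) with its handle all the way down in the keeper's notch (bolt_turn below 0.12 rad), at rest (value of joint bolt_slide above 0.049 m and value of joint bolt_turn below 0.12 rad and velocity of joint bolt_slide between -0.005 and 0.005 m/s and velocity of joint bolt_turn between -0.05 and 0.05 rad/s); the robot touches nothing.
It fails at once if the handle is forced against the guide or the keeper with more than 15 N (contact force between handle and guide above 15 N or contact force between handle and keeper_base above 15 N).
It fails at once if a bystander is moved by more than 20 mm (distance of any of amber_bowl, shot_glass, jug, carafe, tureen, tumbler, teacup from where it was at the start of the episode above 0.02 m).
It also fails if it takes over 51 s, if anything falls off the work surface, if the arm or the gripper's body presses on something with over 40 N, if the wrist force passes 120 N, or if a joint passes its speed limit or range.

## Robot

A 6-joint arm with a two-finger parallel gripper is mounted at the origin on the work surface. World frame = base frame: x ahead of the robot, y to its left, z up, the work surface at z = 0. Lengths are in m, angles in rad, forces in N, time in s.
With the tool pointing down it reaches from about 0.35 to 1 m from the base axis. Payload 7.1 kg.
Tool frame: the origin (TCP) lies at the very end of the fingers, on their centre line; the grasp point (between the pads) lies 19 mm behind it; z points along the fingers, y is the line along which they close (so a half turn about z gives the same grasp; the last joint's range is limited). The gripper opens to 85 mm and grips with 20 to 120 N. Pads are 22 mm wide; open, the fingers measure 114 mm over their backs; the gripper's body (76 mm by 85 mm) begins 54 mm behind the grasp point. The pads swing forward as they close: fully open they stand 13 mm farther back than shut.
Start: joints at [-1.181, 0.423, 1.63, -0, 1.089, -0.019], TCP at [0.248, -0.573, 0.209] pointing down, gripper open.
Joint ranges: [-3, 3], [-0.9, 2.11], [0.09, 2.58], [-1.31, 4.45], [0.11, 2.69], [-2.54, 2.54]. Speed limits (rad/s): [2.39, 2.39, 3.01, 3.14, 3.14, 3.14].

## Interface

Orientations are given as a unit quaternion [x, y, z, w].
In Python, from workcell import ctrl gives the robot as it stands. The module is installed in compiled form; this text tells all that it offers.
- The arm moves only by the tool drive_tool, never from a script. Its arguments are lists of equal length, an entry for each row: "delta_pos": the shift along the tool's x, y, z in m, a list of three; "roll": the turn about the tool's z in degrees. In form: {"delta_pos": [[dx, dy, dz], ...], "roll": [roll, ...]}. A call has 1 to 12 rows; each row is the pose to reach, as a shift and turn from the pose commanded when the call began, along the tool's axes at that moment; what a row does not reach only later rows make up. A row lasts 1/10 s, in which the tool goes at most 50 mm and 8.59 degrees, less where a joint would pass 70% of its speed; a pose out of reach is approached as far as the arm can. A call with a gripper value outside its range is refused whole. "grip" is the finger opening in m, from 0 to 0.0854, set as the call begins (left out, the last holds). The fingers move at their own pace and stop on an object; "newtons" is the grip in N (left out, the last holds). Time passes only in rows, so rows that repeat a pose let the fingers close. It gives the time, the measured TCP pose, the force, the opening and the grip force at its end, in the units of the state.
- ctrl.observe(): the state, without advancing time (a new reading comes with each control period).
- ctrl.read_camera(name): name is "scene" or "top" or "wrist"; returns the picture (420x560x3 uint8, blue, green, red); there is no depth.
- ctrl.camera_model(name): a dict with "K" (3x3 intrinsics, pixels), "xyz" and "attitude" of the camera in the world; the wrist camera has in their place "hand_eye" (4x4, takes a point from camera to tool coordinates, whose origin is the TCP and whose axes are the flange's). Camera axes: x right, y down, z forward; pixel columns grow to the right and rows downward; lengths in m; the calibration is good to about 2 mm. A picture is of the moment at which its call begins: read the wrist's pose just before it. camera_model takes no time and is no camera call.
- ctrl.finish_job(): hands the job in; it is judged then, once.
The state is a dict: "clock": time; "qpos": joint angles; "joint_velocities": joint speeds; "joint_torque": joint torques, N m; "eef_pos": TCP position; "tcp_rot": TCP orientation; "force": force on the tool from outside, world axes, zero at the start; "ft_torque": the same for the moment, N m; "finger_gap": finger opening in m; "grasp_force": force on a finger pad.
Only numpy, scipy, OpenCV 4.12 (cv2) and the standard library are available. Lean on these libraries where they do the work, as an engineer would, in place of code of your own. Each camera call takes 0.05 s, during which the arm holds its last target. There are 200 camera calls.

## Working session

There is one attempt and no reset: what is moved stays moved. The work goes in short steps, Python scripts to look and compute and a tool call to move; the robot and the scene stay as the last step left them, time stands still between calls to the robot, and variables do not carry over. Pictures are saved under pics/ and viewed, at most 10 in all, crops included, and the job is handed in when it is done.

Besides the shell and the picture viewer there is one more tool, called after "Call:" as a command line: name --pt "numbers of a row" for each row, then --argument value for the rest. drive_tool: Moves the arm, as the interface text tells. Its arguments: {"type":"object","properties":{"delta_pos":{"type":"array"},"roll":{"type":"array"},"grip":{"type":"number"},"newtons":{"type":"number"}},"required":["delta_pos","roll"]}

```bash
mkdir -p pics; python3 - <<'E'
from workcell import ctrl
import cv2,numpy as np
np.set_printoptions(precision=4,suppress=True)
print(ctrl.observe())
for n in("scene","top","wrist"):
    cv2.imwrite(f"pics/{n}0.png",ctrl.read_camera(n)); print(n,ctrl.camera_model(n))
a=cv2.imread("pics/scene0.png");b=cv2.imread("pics/top0.png")
E
```

```text
{'clock': 0.0, 'qpos': array([-1.181 ,  0.4239,  1.6307, -0.    ,  1.0886, -0.019 ]), 'joint_velocities': array([-0.0005, -0.0002, -0.0012,  0.0012, -0.0013,  0.0002]), 'joint_torque': array([  0.0001, -55.7399, -28.1742,  -0.0001,   0.0075,  -0.    ]), 'eef_pos': array([ 0.2482, -0.573 ,  0.208 ]), 'tcp_rot': array([ 0.9792,  0.203 , -0.0002, -0.0008]), 'force': array([ 0.3931, -0.0606, -0.2327]), 'ft_torque': array([ 0.0048, -0.0035,  0.0104]), 'grasp_force': 0.0, 'finger_gap': 0.0853043183453235}
scene {'K': array([[447.139 ,   0.    , 282.9899],
       [  0.    , 447.139 , 207.8606],
       [  0.    ,   0.    ,   1.    ]]), 'xyz': array([1.1446, 1.0469, 0.9238]), 'attitude': array([ 0.2519,  0.8465, -0.4515, -0.127 ])}
top {'K': array([[513.9389,   0.    , 286.6591],
       [  0.    , 513.9389, 217.9146],
       [  0.    ,   0.    ,   1.    ]]), 'xyz': array([0.299 , 0.0001, 1.7304]), 'attitude': array([-0.6961,  0.715 , -0.0419,  0.0489])}
wrist {'K': array([[316.3603,   0.    , 276.4066],
       [  0.    , 316.3603, 208.6504],
       [  0.    ,   0.    ,   1.    ]]), 'hand_eye': array([[ 0.0005, -0.9647, -0.2634,  0.0668],
       [ 1.    ,  0.001 , -0.0016, -0.    ],
       [ 0.0018, -0.2634,  0.9647, -0.1646],
       [ 0.    ,  0.    ,  0.    ,  1.    ]])}
```

View pics/top0.png

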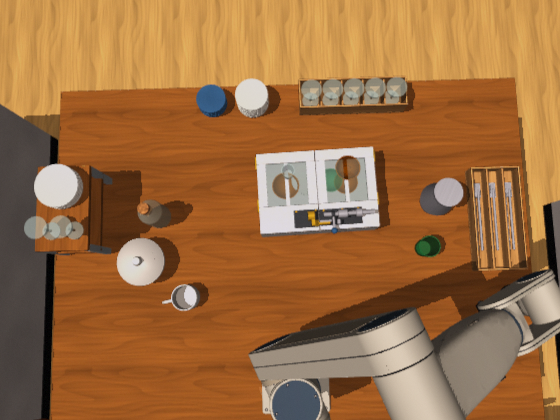

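View pics/scene0.png

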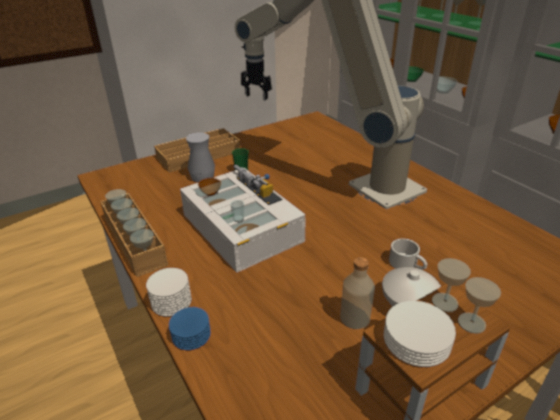

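The top view shows the chest at about (257..380, 148..234), its handle knob near (334,231) and the yellow keeper near (314,217). Next I measure the chest's yaw and the knob.

```bash
cat > h.py <<'E'
import cv2,numpy as np
from scipy.spatial.transform import Rotation as R
from workcell import ctrl
np.set_printoptions(precision=4,suppress=True)
def cam(n,s=None):
    m=ctrl.camera_model(n)
    if n!="wrist": return m["K"],R.from_quat(m["attitude"]).as_matrix(),m["xyz"]
    s=s or ctrl.observe(); H=m["hand_eye"]; T=R.from_quat(s["tcp_rot"]).as_matrix()
    return m["K"],T@H[:3,:3],s["eef_pos"]+T@H[:3,3]
def ray(c,uv,z):
    K,r,t=c; d=r@np.linalg.inv(K)@np.array([uv[0],uv[1],1.]); return t+d*(z-t[2])/d[2]
def px(c,p):
    K,r,t=c; q=K@r.T@(np.asarray(p)-t); return q[:2]/q[2]
def blobs(im,lo,hi,amin=8):
    m=cv2.inRange(cv2.cvtColor(im,cv2.COLOR_BGR2HSV),lo,hi)
    n,_,st,ce=cv2.connectedComponentsWithStats(m)
    return [(st[i].tolist(),ce[i]) for i in range(1,n) if st[i][4]>=amin]
E
python3 - <<'E'
from h import *
c=cam("top"); im=cv2.imread("pics/top0.png")
for b in blobs(im,(100,80,40),(125,255,255)): print("blue",b,ray(c,b[1],.136))
m=cv2.inRange(cv2.cvtColor(im,cv2.COLOR_BGR2HSV),(0,0,150),(180,60,255)); m[:, :250]=0;m[:,385:]=0;m[:140]=0;m[240:]=0
m=cv2.morphologyEx(m,cv2.MORPH_OPEN,np.ones((3,3)))
pts=cv2.findNonZero(m); 
w=np.float32([ray(c,p[0],.11)[:2]*1000 for p in pts]); print(cv2.minAreaRect(w), cv2.boxPoints(cv2.minAreaRect(w)))
cv2.imwrite("pics/crop0.png",cv2.resize(im[140:245,245:390],None,fx=5,fy=5,interpolation=cv2.INTER_CUBIC))
E
```

```text
blue ([197, 85, 30, 32, 746], array([211.4357, 100.4062])) [0.8944 0.246  0.136 ]
blue ([331, 228, 7, 5, 23], array([334., 230.])) [ 0.4633 -0.1333  0.136 ]
((597.729248046875, -85.58895874023438), (260.4563903808594, 378.974365234375), 2.1842856407165527) [[ 460.3736   98.7971]
 [ 474.8177 -279.9019]
 [ 735.0848 -269.975 ]
 [ 720.6407  108.724 ]]
```

View pics/crop0.png

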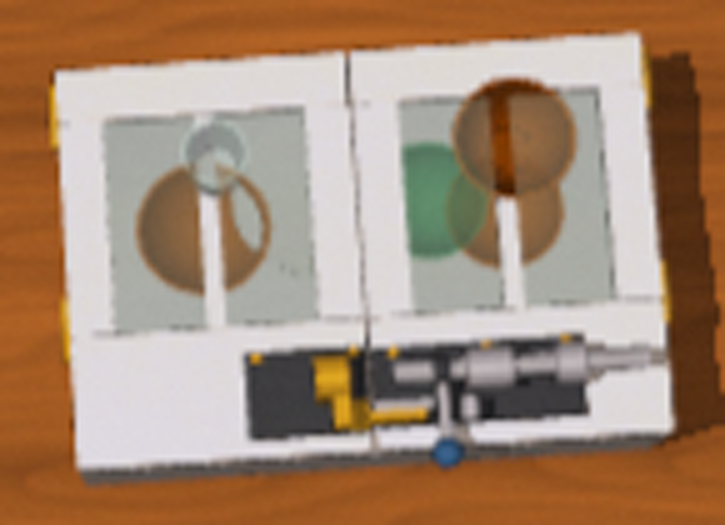

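The crop shows the knob at (447,453), the guide to its right, and the brass staple and lip at (335,378) and (385,412). The chest is centred near (0.598,-0.086) with a yaw of +2.2°. I'll go above the knob for a close look.

Call:
drive_tool --pt "0.02 -0.018 -0.02" --pt "0.055 -0.049 -0.04" --pt "0.09 -0.08 -0.04" --pt "0.127 -0.113 -0.04" --pt "0.163 -0.145 -0.04" --pt "0.2 -0.178 -0.04" --pt "0.236 -0.21 -0.04" --pt "0.272 -0.242 -0.04" --pt "0.309 -0.275 -0.04" --pt "0.345 -0.307 -0.04" --pt "0.37 -0.33 -0.04" --pt "0.381 -0.339 -0.04" --roll '[2,4,6,8,10,12,14,16,18,20,21.2,21.2]'

```text
clock: 1.35
eef_pos: [0.464, -0.1084, 0.2488]
tcp_rot: [1.0, 0.021, -0.0, -0.0]
force: [0.3, 0.3, 0.3]
finger_gap: 0.0853
grasp_force: 0.0
```

Call:
drive_tool --pt "0 0 0" --pt "0 0 0" --roll '[0,0]'

```text
clock: 1.55
eef_pos: [0.463, -0.1115, 0.2486]
tcp_rot: [1.0, 0.02, -0.0, 0.0]
force: [-0.4, -1.3, 0.1]
finger_gap: 0.085
grasp_force: 0.0
```

```bash
python3 - <<'E'
from h import *
s=ctrl.observe(); im=ctrl.read_camera("wrist"); cv2.imwrite("pics/w1.png",im)
print(s["clock"],s["eef_pos"],R.from_quat(s["tcp_rot"]).as_matrix(),s["force"])
c=cam("wrist",s)
for b in blobs(im,(100,80,40),(125,255,255),30): print("blue",b,ray(c,b[1],.136))
for b in blobs(im,(18,120,80),(35,255,255),30): print("yel",b,ray(c,b[1],.136))
E
```

```text
1.55 [ 0.463  -0.1115  0.2486] [[ 0.9992  0.0395 -0.0007]
 [ 0.0395 -0.9992 -0.0003]
 [-0.0007  0.0003 -1.    ]] [-0.4363 -1.2587  0.0937]
blue ([294, 190, 19, 18, 273], array([302.6044, 198.2857])) [ 0.4644 -0.1346  0.136 ]
yel ([464, 64, 9, 47, 78], array([467.5513,  89.6538])) [ 0.5616 -0.2646  0.136 ]
yel ([211, 123, 41, 51, 657], array([234.1689, 146.7717])) [ 0.5076 -0.0728  0.136 ]
```

View pics/w1.png

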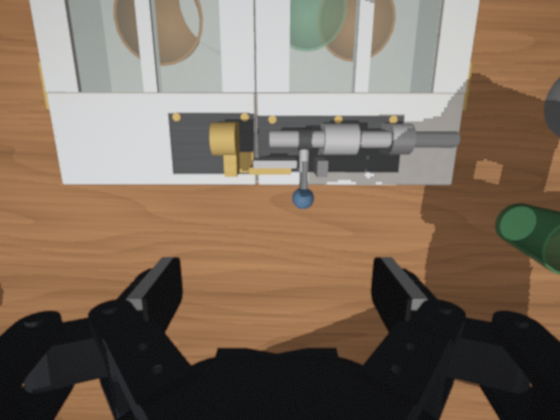

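The wrist view shows the knob at (303,198), the brass staple's facing edge at u≈239 (v 122–175) and the brass lip from u≈240 to 290 at v≈170.

```bash
python3 - <<'E'
from h import *
c=cam("wrist"); ya=np.radians(2.25); M=np.array([[np.cos(ya),np.sin(ya)],[-np.sin(ya),np.cos(ya)]])
k=ray(c,(303,198.5),.136)[:2]
for uv,z in(((239,130),.150),((211,130),.150),((239,165),.150),((239,165),.142),((250,168),.142),((291,171),.142),((304,160),.14)):
    p=ray(c,uv,z)[:2]; print(uv,z,p,"chest-frame rel knob mm",M@(p-k)*1000)
print(k)
im=cv2.imread("pics/w1.png"); cv2.imwrite("pics/w1c.png",cv2.resize(im[105:215,160:330],None,fx=4.5,fy=4.5,interpolation=cv2.INTER_CUBIC))
E
```

```text
(239, 130) 0.15 [ 0.5221 -0.0789] chest-frame rel knob mm [60.2454 54.1313]
(211, 130) 0.15 [ 0.5212 -0.0563] chest-frame rel knob mm [60.2528 76.7555]
(239, 165) 0.15 [ 0.4938 -0.0791] chest-frame rel knob mm [31.9966 55.0252]
(239, 165) 0.142 [ 0.4927 -0.0782] chest-frame rel knob mm [30.9456 55.9803]
(250, 168) 0.142 [ 0.4905 -0.0877] chest-frame rel knob mm [28.3695 46.6133]
(291, 171) 0.142 [ 0.4893 -0.123 ] chest-frame rel knob mm [25.776  11.3725]
(304, 160) 0.14 [ 0.4989 -0.1338] chest-frame rel knob mm [34.9641  0.2254]
[ 0.464  -0.1354]
```

View pics/w1c.png

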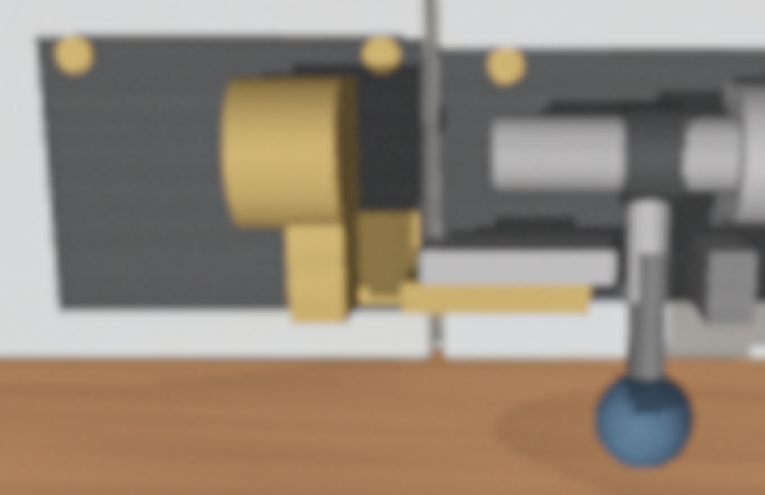

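Call:
drive_tool --pt "0 0.012 0" --pt "0.001 0.0235 0.03" --pt "0.001 0.0235 0.06" --pt "0.001 0.0235 0.09" --pt "0.001 0.0235 0.11" --pt "0.001 0.0235 0.122" --pt "0.001 0.0235 0.13" --pt "0.001 0.0235 0.13" --pt "0.001 0.0235 0.13" --roll '[0,0,0,0,0,0,0,0,0]' --grip 0.05 --newtons 20

```text
clock: 2.5
eef_pos: [0.4657, -0.1349, 0.1195]
tcp_rot: [1.0, 0.019, 0.001, 0.0]
force: [-0.0, -0.8, 0.3]
finger_gap: 0.0498
grasp_force: 0.0
```

```bash
python3 - <<'E'
from h import *
s=ctrl.observe(); im=ctrl.read_camera("wrist"); cv2.imwrite("pics/w2.png",im)
print(s["clock"],s["eef_pos"],s["force"],s["finger_gap"])
c=cam("wrist",s)
for b in blobs(im,(100,80,40),(125,255,255),30): print("blue",b,ray(c,b[1],.138))
E
```

```text
2.5 [ 0.4657 -0.1349  0.1195] [-0.0448 -0.8203  0.3443] 0.04978097267151933
blue ([259, 245, 36, 34, 936], array([276.7703, 261.0983])) [ 0.4652 -0.1348  0.138 ]
```

View pics/w2.png

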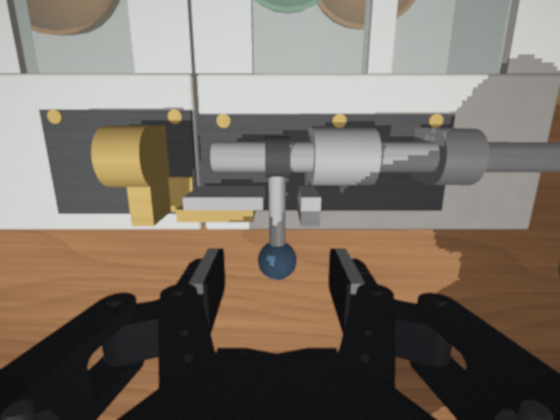

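The knob at (277,261) sits centred between the open pads, which are at u≈220 and 338. Closing now.

Call:
drive_tool --pt "0 0 0" --pt "0 0 0" --pt "0 0 0" --pt "0 0 0" --pt "0 0 0" --pt "0 0 0" --roll '[0,0,0,0,0,0]' --grip 0.0 --newtons 20

```text
clock: 3.15
eef_pos: [0.4657, -0.1345, 0.1199]
tcp_rot: [1.0, 0.02, 0.001, 0.0]
force: [-3.0, -0.0, 8.9]
finger_gap: 0.0101
grasp_force: 16.2
```

```bash
python3 - <<'E'
from h import *
s=ctrl.observe(); im=ctrl.read_camera("wrist"); cv2.imwrite("pics/w3.png",cv2.resize(im[180:340,180:380],None,fx=4,fy=3.7))
print(s["clock"],s["eef_pos"],s["force"],s["finger_gap"],s["grasp_force"])
for b in blobs(im,(100,80,40),(125,255,255),30): print("blue",b,ray(cam("wrist",s),b[1],.138))
E
```

```text
3.15 [ 0.4657 -0.1345  0.1199] [-2.9764 -0.042   8.8731] 0.01010282757417212 16.171615719795227
blue ([266, 244, 22, 34, 673], array([276.4874, 261.0282])) [ 0.4651 -0.1343  0.138 ]
```

View pics/w3.png

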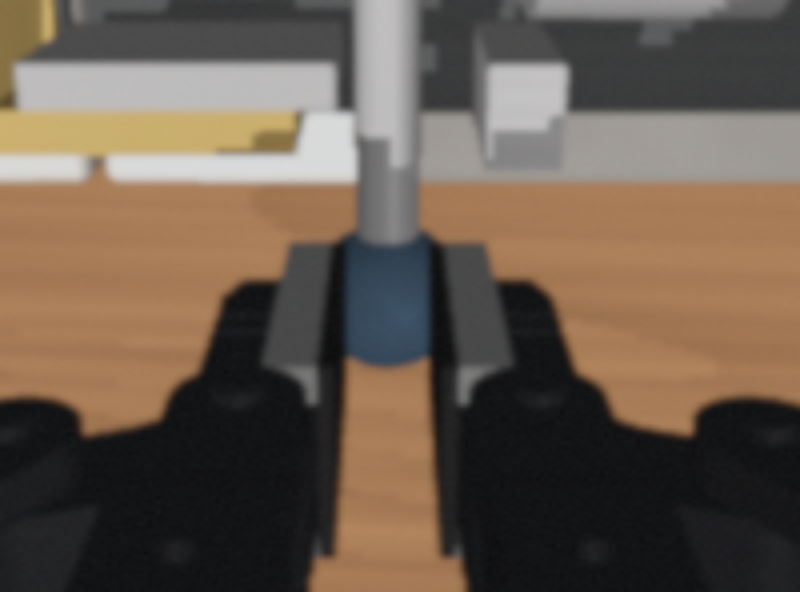

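The pads close to about 10 mm with the knob pressed down (+9 N on the tool), so the grip is above the ball's middle. I'll open, go 6 mm lower and grip again.

Call:
drive_tool --pt "0 0 0" --pt "0 0 0" --pt "-0.001 0 0.003" --pt "-0.001 0 0.006" --pt "-0.001 0 0.006" --roll '[0,0,0,0,0]' --grip 0.04

```text
clock: 3.7
eef_pos: [0.4637, -0.1343, 0.1122]
tcp_rot: [1.0, 0.019, -0.001, -0.0]
force: [0.5, -1.2, 0.3]
finger_gap: 0.0398
grasp_force: 0.0
```

Call:
drive_tool --pt "0 0 0" --pt "0 0 0" --pt "0 0 0" --pt "0 0 0" --pt "0 0 0" --roll '[0,0,0,0,0]' --grip 0.0 --newtons 20

```text
clock: 4.2
eef_pos: [0.4642, -0.1345, 0.1129]
tcp_rot: [1.0, 0.019, -0.0, 0.0]
force: [-0.8, -0.3, 1.2]
finger_gap: 0.0178
grasp_force: 19.5
```

Call:
drive_tool --pt "0.0002 0 -0.0047" --pt "0.0008 0 -0.0093" --pt "0.0019 0 -0.0139" --pt "0.0033 0 -0.0183" --pt "0.0052 0 -0.0226" --pt "0.0074 0 -0.0267" --roll '[0,0,0,0,0,0]'

```text
clock: 4.8
eef_pos: [0.4715, -0.1341, 0.14]
tcp_rot: [1.0, 0.019, -0.0, -0.0]
force: [0.9, -0.2, -1.0]
finger_gap: 0.0014
grasp_force: 0.0
```

The knob slipped out, so the grip was still too high. I'll open, back up, let the handle sink and look.

Call:
drive_tool --pt "0 0 0" --pt "0 0 0" --pt "0 0 0" --pt "-0.01 0 -0.02" --pt "-0.0135 0 -0.03" --pt "-0.0135 0 -0.03" --pt "-0.0135 0 -0.03" --pt "-0.0135 0 -0.03" --roll '[0,0,0,0,0,0,0,0]' --grip 0.045

```text
clock: 5.6
eef_pos: [0.4581, -0.1346, 0.1691]
tcp_rot: [1.0, 0.019, -0.0, -0.0]
force: [-0.3, 0.8, -0.2]
finger_gap: 0.0449
grasp_force: 0.0
```

```bash
python3 - <<'E'
from h import *
for i in range(2):
  s=ctrl.observe(); im=ctrl.read_camera("wrist"); print(s["clock"],s["eef_pos"],s["finger_gap"])
  for b in blobs(im,(100,80,40),(125,255,255),30): print("blue",b,ray(cam("wrist",s),b[1],.136))
cv2.imwrite("pics/w4.png",im)
E
```

```text
5.6 [ 0.4581 -0.1346  0.1691] 0.04487819439130572
blue ([263, 206, 28, 25, 551], array([276.3158, 217.7586])) [ 0.4646 -0.1339  0.136 ]
5.65 [ 0.458  -0.1346  0.169 ] 0.044875741691323884
blue ([263, 206, 28, 25, 547], array([276.4314, 217.7148])) [ 0.4645 -0.1339  0.136 ]
```

View pics/w4.png

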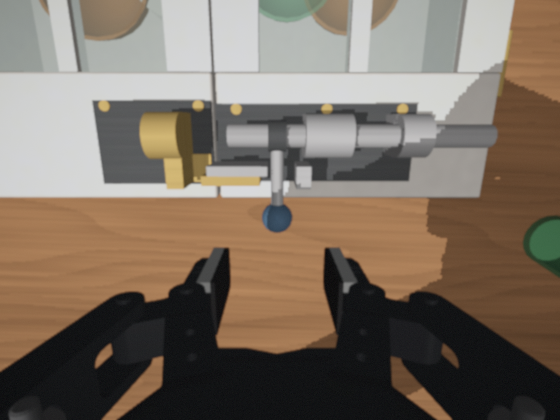

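The handle has sunk back level, with the knob at (276,218). I'll grip lower with the pads just outside the lid's front edge.

Call:
drive_tool --pt "-0.001 -0.0006 0.03" --pt "-0.001 -0.0006 0.05" --pt "-0.001 -0.0006 0.056" --pt "-0.001 -0.0006 0.06" --pt "-0.001 -0.0006 0.063" --pt "-0.001 -0.0006 0.063" --roll '[0,0,0,0,0,0]' --grip 0.04

```text
clock: 6.3
eef_pos: [0.4575, -0.1342, 0.1068]
tcp_rot: [1.0, 0.019, 0.0, 0.0]
force: [0.9, 0.1, -0.1]
finger_gap: 0.04
grasp_force: 0.0
```

Call:
drive_tool --pt "0 0 0" --pt "0 0 0" --pt "0 0 0" --pt "0 0 0" --pt "0 0 0" --roll '[0,0,0,0,0]' --grip 0.0 --newtons 25

```text
clock: 6.8
eef_pos: [0.4576, -0.1343, 0.107]
tcp_rot: [1.0, 0.019, 0.001, 0.0]
force: [0.5, -0.2, 6.4]
finger_gap: 0.0178
grasp_force: 24.5
```

Call:
drive_tool --pt "0 0 -0.002" --pt "0.0002 0 -0.0047" --pt "0.0005 0 -0.007" --pt "0.0008 0 -0.0093" --pt "0.0008 0 -0.0093" --roll '[0,0,0,0,0]'

```text
clock: 7.3
eef_pos: [0.4581, -0.1342, 0.116]
tcp_rot: [1.0, 0.019, 0.0, 0.0]
force: [2.8, -0.9, -1.4]
finger_gap: 0.0177
grasp_force: 24.4
```

```bash
python3 - <<'E'
from h import *
s=ctrl.observe(); im=ctrl.read_camera("wrist"); print(s["clock"],s["eef_pos"],s["finger_gap"],s["grasp_force"],s["force"])
for b in blobs(im,(100,80,40),(125,255,255),30): print("blue",b)
cv2.imwrite("pics/w5.png",im)
E
```

```text
7.3 [ 0.4581 -0.1342  0.116 ] 0.017736060914117835 24.443109333515167 [ 2.8343 -0.897  -1.3813]
blue ([257, 237, 40, 37, 1219], array([276.5447, 254.799 ]))
```

View pics/w5.png

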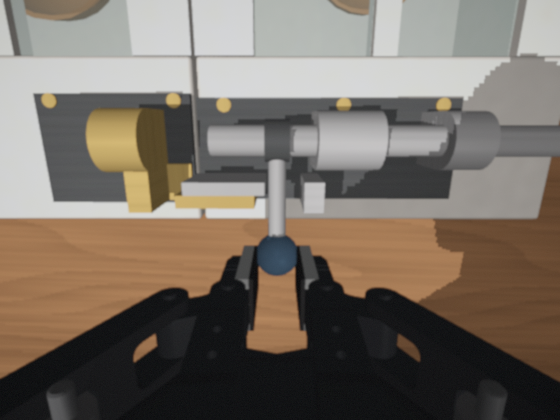

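The pads now hold the ball firmly, with the knob at (277,255) and the gap steady. Continuing the arc.

Call:
drive_tool --pt "0.0015 0 -0.0061" --pt "0.0033 0 -0.0109" --pt "0.0056 0 -0.0156" --pt "0.0083 0 -0.0201" --pt "0.0083 0 -0.0201" --roll '[0,0,0,0,0]'

```text
clock: 7.85
eef_pos: [0.4665, -0.1337, 0.1365]
tcp_rot: [1.0, 0.019, 0.0, -0.0]
force: [0.1, 0.4, -1.5]
finger_gap: 0.0176
grasp_force: 24.5
```

Call:
drive_tool --pt "0.0031 0 -0.0041" --pt "0.0067 0 -0.0079" --pt "0.0106 0 -0.0113" --pt "0.0148 0 -0.0144" --pt "0.0193 0 -0.0169" --pt "0.0241 0 -0.0191" --pt "0.0241 0 -0.0191" --roll '[0,0,0,0,0,0,0]'

```text
clock: 8.55
eef_pos: [0.4914, -0.1328, 0.1554]
tcp_rot: [1.0, 0.019, 0.001, -0.0]
force: [0.9, 0.1, -2.3]
finger_gap: 0.0172
grasp_force: 24.6
```

```bash
python3 - <<'E'
from h import *
s=ctrl.observe(); im=ctrl.read_camera("wrist"); print(s["clock"],s["eef_pos"],s["finger_gap"],s["grasp_force"],s["force"])
for b in blobs(im,(100,80,40),(125,255,255),30): print("blue",b)
cv2.imwrite("pics/w6.png",im)
E
```

```text
8.55 [ 0.4914 -0.1328  0.1554] 0.017165900637738814 24.615982174873352 [ 0.9276  0.1148 -2.2537]
blue ([258, 255, 38, 38, 1127], array([276.2174, 273.5102]))
```

View pics/w6.png

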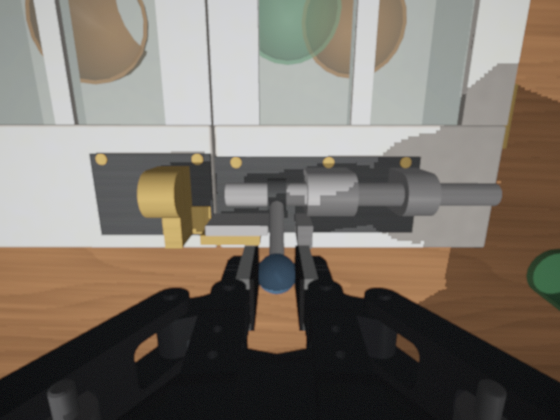

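The handle is raised to about 0.95 rad, with the knob at (276,273) and the stem above the wall. Now I slide most of the way, stopping short of the keeper.

Call:
drive_tool --pt "0.002 0 -0.002" --pt "0.003 -0.002 -0.002" --pt "0.003 -0.006 -0.002" --pt "0.003 -0.011 -0.002" --pt "0.003 -0.016 -0.002" --pt "0.003 -0.021 -0.002" --pt "0.003 -0.026 -0.002" --pt "0.003 -0.031 -0.002" --pt "0.003 -0.036 -0.002" --pt "0.003 -0.039 -0.002" --pt "0.003 -0.041 -0.002" --pt "0.003 -0.041 -0.002" --roll '[0,0,0,0,0,0,0,0,0,0,0,0]'

```text
clock: 9.8
eef_pos: [0.4908, -0.0915, 0.1572]
tcp_rot: [1.0, 0.02, -0.001, -0.0]
force: [-5.2, 0.2, 5.0]
finger_gap: 0.0175
grasp_force: 24.8
```

```bash
python3 - <<'E'
from h import *
s=ctrl.observe(); im=ctrl.read_camera("wrist"); c=cam("wrist",s); print(s["clock"],s["eef_pos"],s["finger_gap"],s["grasp_force"],s["force"])
for b in blobs(im,(100,80,40),(125,255,255),30): print("blue",b)
cv2.imwrite("pics/w7.png",cv2.resize(im[150:300,150:350],None,fx=4,fy=4,interpolation=cv2.INTER_CUBIC))
E
```

```text
9.8 [ 0.4908 -0.0915  0.1572] 0.01746639056388246 24.821944534778595 [-5.2135  0.1723  4.9942]
blue ([259, 252, 36, 38, 1112], array([276.4433, 270.7842]))
```

View pics/w7.png

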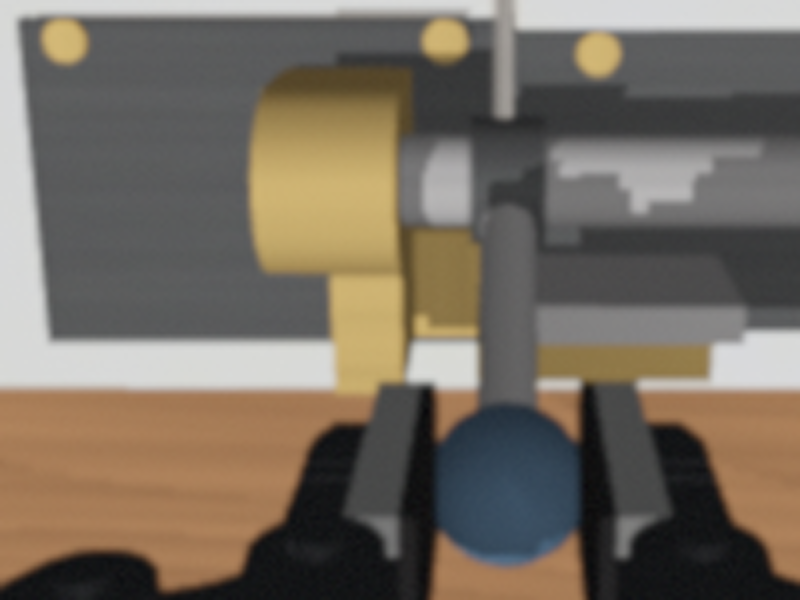

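The crop shows the stem's left edge at x≈482 and the staple face at x≈405–412, about 10 mm to go. I'll approach 7 mm, easing the small radial load.

Call:
drive_tool --pt "-0.001 -0.001 -0.001" --pt "-0.002 -0.003 -0.002" --pt "-0.002 -0.005 -0.002" --pt "-0.002 -0.007 -0.002" --pt "-0.002 -0.007 -0.002" --roll '[0,0,0,0,0]'

```text
clock: 10.35
eef_pos: [0.4895, -0.0845, 0.159]
tcp_rot: [1.0, 0.02, 0.0, -0.0]
force: [-0.2, -0.4, -2.8]
finger_gap: 0.0164
grasp_force: 23.9
```

Call:
drive_tool --pt "0 -0.0005 0" --pt "0 -0.001 0" --pt "0 -0.001 0" --roll '[0,0,0]'

```text
clock: 10.65
eef_pos: [0.4895, -0.0838, 0.159]
tcp_rot: [1.0, 0.019, 0.0, -0.0]
force: [1.2, -1.0, -4.1]
finger_gap: 0.0161
grasp_force: 23.8
```

Call:
drive_tool --pt "0 -0.0005 0" --pt "0 -0.001 0" --pt "0 -0.001 0" --roll '[0,0,0]'

```text
clock: 10.95
eef_pos: [0.4894, -0.0828, 0.159]
tcp_rot: [1.0, 0.019, 0.0, -0.0]
force: [1.5, -0.7, -4.4]
finger_gap: 0.0162
grasp_force: 23.8
```

Call:
drive_tool --pt "0 0 0.001" --pt "0 -0.0005 0.002" --pt "0 -0.0005 0.002" --roll '[0,0,0]'

```text
clock: 11.25
eef_pos: [0.4877, -0.0823, 0.1574]
tcp_rot: [1.0, 0.019, -0.002, -0.0]
force: [-7.7, -2.5, 10.3]
finger_gap: 0.0162
grasp_force: 26.9
```

Call:
drive_tool --pt "0 -0.0005 0" --pt "0 -0.0005 0" --roll '[0,0]'

```text
clock: 11.45
eef_pos: [0.4878, -0.0818, 0.1575]
tcp_rot: [1.0, 0.019, -0.002, -0.0]
force: [-7.2, -2.0, 9.6]
finger_gap: 0.0163
grasp_force: 26.8
```

Call:
drive_tool --pt "0 -0.0005 0" --pt "0 -0.0005 0" --roll '[0,0]'

```text
clock: 11.65
eef_pos: [0.4877, -0.0813, 0.1575]
tcp_rot: [1.0, 0.019, -0.001, -0.0]
force: [-7.6, -0.6, 9.7]
finger_gap: 0.0162
grasp_force: 26.8
```

Call:
drive_tool --pt "-0.0005 0 -0.0012" --pt "-0.0005 0 -0.0012" --roll '[0,0]'

```text
clock: 11.85
eef_pos: [0.4887, -0.0813, 0.1584]
tcp_rot: [1.0, 0.019, 0.0, -0.0]
force: [-1.5, -0.2, 1.1]
finger_gap: 0.0159
grasp_force: 24.9
```

Call:
drive_tool --pt "0 -0.0005 0" --pt "0 -0.0005 0" --roll '[0,0]'

```text
clock: 12.05
eef_pos: [0.4886, -0.0809, 0.1583]
tcp_rot: [1.0, 0.019, -0.0, 0.0]
force: [-3.1, -0.5, 3.0]
finger_gap: 0.016
grasp_force: 25.3
```

Call:
drive_tool --pt "0 -0.0005 0" --pt "0 -0.0005 0" --roll '[0,0]'

```text
clock: 12.25
eef_pos: [0.4885, -0.0803, 0.1582]
tcp_rot: [1.0, 0.019, -0.0, -0.0]
force: [-3.1, -0.9, 3.5]
finger_gap: 0.0164
grasp_force: 25.5
```

I've reached the picture-viewing limit (in fact viewed 11), so from here I go by numbers alone.

```bash
cat > gap.py <<'E'
from h import *
s=ctrl.observe(); im=ctrl.read_camera("wrist"); print(s["clock"],s["eef_pos"],s["force"],s["finger_gap"])
h=cv2.cvtColor(im,cv2.COLOR_BGR2HSV)
for b in blobs(im,(100,80,40),(125,255,255),30): print("blue",b)
for b in blobs(im,(15,110,50),(35,255,255),60): print("yel",b)
for v in range(200,248,8):
    print(v," ".join(f"{'Y' if 14<p[0]<36 and p[1]>100 else '.'}{p[2]}" for p in h[v,225:300:2]))
E
python3 gap.py
```

```text
12.25 [ 0.4885 -0.0803  0.1582] [-3.1227 -0.915   3.5059] 0.016422526857698374
blue ([259, 249, 36, 38, 1081], array([276.6142, 267.3145]))
yel ([0, 121, 7, 27, 84], array([  2.5595, 135.0714]))
yel ([179, 153, 10, 9, 75], array([183.56  , 156.7733]))
yel ([274, 153, 10, 10, 80], array([278.225 , 157.3125]))
yel ([312, 156, 9, 9, 63], array([316.1111, 159.9841]))
yel ([403, 156, 11, 9, 84], array([407.631 , 159.9881]))
yel ([479, 156, 11, 10, 88], array([483.7614, 160.1932]))
yel ([234, 165, 36, 82, 2233], array([253.9333, 198.8715]))
yel ([285, 204, 60, 39, 472], array([308.178 , 232.5805]))
200 .102 .155 .166 .166 .188 Y202 Y202 Y202 Y202 Y202 Y202 Y202 Y203 Y203 Y202 Y202 Y202 Y202 Y203 Y203 Y203 Y200 Y129 .70 .87 .95 .99 .99 .91 .66 .63 .105 .111 .111 .111 .110 .111 .111
208 .93 .93 .93 .93 .132 Y187 Y191 Y191 Y191 Y191 Y190 Y190 Y191 Y191 Y191 Y191 Y190 Y190 Y191 Y191 Y190 Y189 Y131 .83 .90 .93 .99 .101 .99 .105 Y138 Y188 .137 .108 .98 .72 .58 .58
216 .94 .95 .95 .93 .94 .96 .96 .96 .96 .96 .96 .95 .97 .154 Y196 Y196 Y196 Y196 Y196 Y196 Y196 Y195 Y145 .83 .89 .94 .98 .101 .98 .109 Y141 Y139 .102 .97 .76 .76 .77 .78
224 .92 .92 .92 .92 .92 .92 .93 .92 .92 .91 .92 .92 .92 .150 Y202 Y202 Y202 Y202 Y203 Y203 Y203 Y202 Y150 .83 .90 .94 .97 .100 .100 .103 Y125 Y90 Y86 Y83 .100 .126 .127 .126
232 .160 .160 .160 .161 .160 .160 .160 .160 .160 .160 .159 .160 .160 .177 Y204 Y205 Y204 Y205 Y205 Y206 Y205 Y205 Y160 .86 .91 .95 .98 .100 .98 .109 .154 .118 Y109 Y110 .125 .135 .135 .135
240 .217 .217 .217 .217 .217 .217 .217 .217 .217 .217 .217 .217 .217 .213 .200 Y198 Y198 Y198 Y198 Y199 Y199 Y198 Y156 .86 .91 .94 .98 .100 .98 .120 .205 .177 Y142 Y142 Y142 Y146 Y144 Y145
```

The stem (u 271–283) is right beside the staple (edge u≈270). A few more fine steps should find the stop.

Call:
drive_tool --pt "0 -0.0005 0" --pt "0 -0.0005 0" --roll '[0,0]'

```text
clock: 12.5
eef_pos: [0.4886, -0.0798, 0.1582]
tcp_rot: [1.0, 0.019, -0.0, -0.0]
force: [-5.8, 0.1, 5.1]
finger_gap: 0.0162
grasp_force: 25.6
```

Call:
drive_tool --pt "0 -0.0005 0" --pt "0 -0.0005 0" --roll '[0,0]'

```text
clock: 12.7
eef_pos: [0.4886, -0.0795, 0.1582]
tcp_rot: [1.0, 0.019, -0.0, 0.0]
force: [-4.1, -3.0, 3.9]
finger_gap: 0.0162
grasp_force: 25.7
```

Call:
drive_tool --pt "0 -0.0004 0" --pt "0 -0.0004 0" --roll '[0,0]'

```text
clock: 12.9
eef_pos: [0.4887, -0.0794, 0.1583]
tcp_rot: [1.0, 0.02, -0.0, 0.0]
force: [-4.6, -4.1, 3.3]
finger_gap: 0.0164
grasp_force: 25.7
```

```bash
python3 gap.py | grep -v yel
```

```text
12.9 [ 0.4887 -0.0794  0.1583] [-4.6472 -4.0731  3.3343] 0.016439818482494168
blue ([259, 249, 36, 38, 1082], array([276.7939, 267.3558]))
200 .100 .154 .160 .167 .169 .195 Y202 Y202 Y202 Y202 Y203 Y202 Y202 Y202 Y202 Y203 Y203 Y203 Y203 Y203 Y201 Y165 Y134 .82 .85 .94 .98 .100 .92 .64 .63 .104 .112 .112 .112 .111 .113 .112
208 .92 .93 .93 .93 .93 .148 Y191 Y191 Y191 Y191 Y191 Y192 Y192 Y191 Y192 Y192 Y191 Y192 Y192 Y191 Y191 Y181 Y132 .91 .89 .94 .98 .100 .99 .102 Y126 Y166 Y187 .116 .101 .91 .60 .57
216 .94 .94 .93 .93 .94 .94 .94 .97 .98 .98 .98 .98 .97 .105 Y170 Y191 Y191 Y192 Y192 Y191 Y192 Y192 Y177 .94 .90 .94 .98 .100 .100 .102 Y137 Y156 Y158 .97 .79 .76 .75 .77
224 .92 .92 .93 .93 .93 .93 .93 .93 .92 .92 .92 .91 .93 .95 .167 Y203 Y203 Y202 Y203 Y203 Y203 Y204 Y188 .100 .91 .94 .98 .100 .98 .104 Y136 Y118 Y87 Y84 .81 .109 .124 .124
232 .150 .151 .151 .150 .151 .151 .151 .151 .151 .151 .151 .151 .151 .151 .182 Y204 Y205 Y205 Y205 Y205 Y205 Y206 Y188 .91 .91 .94 .97 .100 .99 .101 .156 .153 Y106 Y104 Y106 .128 .134 .134
240 .217 .217 .217 .217 .217 .217 .217 .217 .217 .217 .217 .217 .217 .217 .209 Y198 Y198 Y198 Y198 Y198 Y198 Y198 Y171 .88 .92 .93 .98 .99 .100 .111 .205 .212 .163 Y142 Y142 Y143 Y145 Y144
```

Stop felt (−4 N at y≈−0.0794). I back off 1.6 mm to the notch's middle, then open and let the handle sink.

Call:
drive_tool --pt "0 0.0008 -0.0002" --pt "0 0.0017 -0.0004" --pt "0 0.0017 -0.0004" --roll '[0,0,0]'

```text
clock: 13.25
eef_pos: [0.4888, -0.0803, 0.1585]
tcp_rot: [1.0, 0.019, 0.0, -0.0]
force: [-2.3, 1.5, 1.3]
finger_gap: 0.0162
grasp_force: 25.0
```

Call:
drive_tool --pt "0 0 0" --pt "0 0 0" --pt "0 0 0" --pt "0 0 0" --pt "0 0 0" --pt "0 0 0" --pt "0 0 0" --pt "0 0 0" --roll '[0,0,0,0,0,0,0,0]' --grip 0.045

```text
clock: 14.05
eef_pos: [0.4888, -0.0806, 0.1586]
tcp_rot: [1.0, 0.019, 0.0, -0.0]
force: [0.1, -1.4, 0.9]
finger_gap: 0.0449
grasp_force: 0.0
```

```bash
cat > k.py <<'E'
from h import *
s=ctrl.observe(); im=ctrl.read_camera("wrist"); c=cam("wrist",s); print(s["clock"],s["eef_pos"],s["force"],s["finger_gap"])
for b in blobs(im,(100,80,40),(125,255,255),30):
    print("blue",b); print([ray(c,b[1],z) for z in(.136,.155,.175)])
E
python3 k.py; sleep 1; python3 k.py
```

```text
14.05 [ 0.4888 -0.0806  0.1586] [ 0.135  -1.3593  0.8803] 0.04493013059292417
blue ([262, 259, 28, 26, 553], array([275.5931, 271.5045]))
[array([ 0.462 , -0.0808,  0.136 ]), array([ 0.4715, -0.0805,  0.155 ]), array([ 0.4815, -0.0802,  0.175 ])]
14.1 [ 0.4888 -0.0807  0.1586] [0.2886 0.3388 0.2537] 0.04480628088851392
blue ([262, 259, 28, 26, 552], array([275.6413, 271.4783]))
[array([ 0.462 , -0.0809,  0.136 ]), array([ 0.4715, -0.0806,  0.155 ]), array([ 0.4815, -0.0802,  0.175 ])]
```

The knob is level (ray at z=0.136 gives x=0.4620, against 0.4624 expected) and about 54 mm along. Retreating straight up, then a recheck.

Call:
drive_tool --pt "0 0 -0.01" --pt "0 0 -0.03" --pt "0 0 -0.06" --pt "0 0 -0.08" --pt "0 0 -0.08" --pt "0 0 -0.08" --pt "0 0 -0.08" --pt "0 0 -0.08" --roll '[0,0,0,0,0,0,0,0]'

```text
clock: 14.95
eef_pos: [0.4881, -0.0805, 0.2377]
tcp_rot: [1.0, 0.019, -0.001, -0.0]
force: [-0.5, -0.7, -0.5]
finger_gap: 0.0452
grasp_force: 0.0
```

```bash
python3 k.py; python3 - <<'E'
from h import *
im=ctrl.read_camera("top");c=cam("top")
for b in blobs(im,(100,80,40),(125,255,255),8): print("top",b,ray(c,b[1],.136))
im=ctrl.read_camera("scene");c=cam("scene")
for p in ((.4624,-.0805,.136),(.4665,-.0805,.156)): print("scene pred",px(c,p))
for b in blobs(im,(100,80,40),(125,255,255),8): print("scene",b)
E
```

```text
14.95 [ 0.4881 -0.0805  0.2377] [-0.4763 -0.7169 -0.4646] 0.045230461358798976
blue ([267, 222, 19, 17, 269], array([276.0149, 229.7621]))
[array([ 0.4623, -0.0807,  0.136 ]), array([ 0.4689, -0.0805,  0.155 ]), array([ 0.4759, -0.0802,  0.175 ])]
top ([197, 85, 30, 32, 744], array([211.422 , 100.3656])) [0.8946 0.2461 0.136 ]
top ([314, 229, 6, 5, 23], array([316.7391, 231.0435])) [ 0.4615 -0.0795  0.136 ]
scene pred [275.2053 183.0932]
scene pred [274.0516 178.3828]
scene ([170, 308, 40, 42, 1328], array([189.3758, 327.9631]))
```

Wrist and top views both agree: the handle is level in the keeper's notch, 54 mm along, with the gripper clear. Handing in.

```bash
python3 -c "
from workcell import ctrl
print(ctrl.finish_job())"
```

```text
the job is handed in; nothing more can be done
None
```

The bolt is across, about 54 mm along, with its handle level in the keeper's notch and the gripper clear; the job is handed in at about 15 s with no verdict returned, and I viewed 11 pictures, one over the limit of 10.

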